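# Tip coax caps into a spring-flap return box

## Robot

A 6-joint arm with a two-finger parallel gripper is mounted at the origin on a cart in front of the work surface, level with it; the furniture and walls round the work are solid. World frame = base frame: x ahead of the robot, y to its left, z up, the work surface at z = 0. Lengths are in m, angles in degrees, forces in N, time in s.
With the tool pointing down it reaches from about 0.35 to 0.875 m from the base axis. Payload 4.2 kg.
Tool frame: the origin (TCP) lies on the centre line of the jaws, within the pads' length; the fingertips stand tip_reach ahead of it and the grasp point (between the pads) is the TCP (tip_reach is the distance from the TCP to the fingertips, in m); z points along the fingers, y is the line along which they close (so a half turn about z gives the same grasp; the last joint's range is limited). The gripper opens to 87 mm and grips with 3 to 60 N. Pads are 19 mm wide; open, the fingers measure 117 mm over their backs; the gripper's body (75 mm by 190 mm) begins 51 mm behind the grasp point.
Start: joints at [-61.73, 22.042, 0.453, 0, -68.411, -14.817], TCP at [0.145, -0.608, 0.242] pointing down, gripper open.
Joint ranges: [-179.83, 179.83], [-69.29, 118.12], [-61.27, 80.66], [-181.25, 117.63], [-171.15, -9.14], [-177.46, 177.46]. Speed limits (degrees/s): [159.86, 159.86, 180, 180, 180, 180].

## Interface

Orientations are given as a 3x3 rotation matrix whose columns are the frame's x, y, z axes.
In Python, from station import sense, capture, finish_job, tip_reach gives the robot as it stands.
- The arm moves only by the tool arm_command, never from a script. Its argument "deltas" is a list of rows, each a list of 7 numbers: the turn, a rotation vector about the tool's x, y, z in rad, then the shift along the tool's x, y, z in cm, then the closure, from -1 (fully open) to 1 (shut), so that 0 is half open. In form: [[rx, ry, rz, dx, dy, dz, hand], ...]. A call has 1 to 8 rows; each row is the pose to reach, as a shift and turn from the pose commanded when the call began, along the tool's axes at that moment; what a row does not reach only later rows make up. A row lasts 1/12 s, in which the tool goes at most 41.7 mm and 7.16 degrees, less where a joint would pass 70% of its speed; a pose out of reach is approached as far as the arm can. A call with a gripper value outside its range is refused whole. The fingers move at their own pace and stop on an object; the grip force is fixed at half the most. Time passes only in rows, so rows that repeat a pose let the fingers close. It gives the time, the measured TCP pose, the force, the opening and the grip force at its end, in the units of the state.
- sense(): the state, without advancing time (a new reading comes with each control period).
- capture(name): name is "scene" or "side" or "wrist"; returns a dict with "pixels" (384x512x3 uint8, blue, green, red), "fovy" (degrees; the focal length in pixels is half the picture's height over the tangent of half this angle, whatever the lens; pixels are square), "cx", "cy" (the principal point, pixels), "rvec" (rotation vector, rad) and "tvec" (3), from world to camera coordinates, as OpenCV has them. Camera axes: x right, y down, z forward; pixel columns grow to the right and rows downward; lengths in m; the calibration is good to about 2 mm. A picture is of the moment at which its call begins. There is no depth.
- finish_job(): hands the job in; it is judged then, once.
The state is a dict: "time_s": time; "joints": joint angles; "joint_velocities": joint speeds; "effort": joint torques, N m; "tcp_pos": TCP position; "ee_rot": TCP orientation; "wrist_force": force on the tool from outside, world axes, zero at the start; "moment": the same for the moment, N m; "gripper_width": opening from 0.0 (shut) to 1.0 (fully open); "gripper_force": force on a finger pad.
Only numpy, scipy, OpenCV 4.12 (cv2) and the standard library are available. Lean on these libraries where they do the work, as an engineer would, in place of code of your own. Each camera call takes 0.05 s, during which the arm holds its last target. There are 200 camera calls.

## Task

Return the three loose coax caps: pick up the steel scoop they stand in, push the spring flap of the grey return box inward with the scoop's nose and tip all three caps out into the box while the scoop's rim holds the flap open. Then draw the scoop out so that the flap shuts, and stand the empty scoop upright on its black rubber mat again. Touch neither the flap nor the caps with the gripper, and leave the other things on the worktop where they are.

Things in the scene. Friction and masses are not known exactly. Their poses are not given: they have to be found in the camera images.
- return_box: painted grey sheet-metal return box, fixed to the worktop, 120 long (its x) x 92 wide (its y) x 120 mm high, walls 4 mm. Origin: centre of its underside; z up; +x is the pouring direction. Its -x end is a low front wall, 55 mm high; from that wall's top edge (the sill) a sloping face (58 deg from level) rises to the 120 mm high top, whose front edge is 20 mm on the -x side of the centre. This sloping face is an opening 84 mm wide, closed by the flap
- flap (a joint): plain aluminium plate (78 mm wide, 66 mm long, 2.5 mm thick) that closes the sloping face, hinged along its upper edge, 20 mm on the -x side of the box's centre and 116 mm up; 0 = shut, grows as its lower edge swings inward (into the box, towards +x, then up) to 1.3 rad. A light spring shuts it: about 0.6 N at its lower edge to start it, about 1.6 N when wide open; the three caps alone do not open it
- sill (a point): middle of the top edge of the box's low front wall, 55 mm above the worktop; axes as the return box
- scoop: small steel sheet hand scoop, about 160 g, floor 80 long (x) x 62 wide (y) mm, 2.5 mm thick, side walls 30 mm high along the whole length, back wall 34 mm high, front (+x, the nose) fully open with no lip. Origin: centre of the floor's underside; z up. At its back stands an upright black grip. The tops of the side walls at the nose are what can hold the flap up when the scoop is tipped nose down
- scoop_grip (a point): middle of the scoop's black upright grip, where it is held: the grip is 12 mm thick (scoop y), 24 mm long (scoop x), and spans 35 to 90 mm above the scoop's underside; this point is 68 mm up, 52 mm behind the scoop's origin. It can be pinched across its 12 mm from above, with any pitch. Axes as the scoop
- scoop_nose (a point): middle of the scoop's open front edge, on the underside of the floor, 40 mm ahead of the scoop's origin; axes as the scoop
- mat: black rubber mat, fixed, 160 (x) x 115 (y) x 3 mm, on which the scoop stands at the start; origin: centre of its underside
- cap_0_center (a point): centre of a small pale coax cap, 14 mm diameter, 20 mm tall, 16 g; it stands loose on the scoop's floor at the start. It topples and slides out once the scoop is tipped nose down by about 30 to 45 deg
- cap_1_center (a point): centre of a small pale coax cap, 14 mm diameter, 20 mm tall, 16 g; it stands loose on the scoop's floor at the start. It topples and slides out once the scoop is tipped nose down by about 30 to 45 deg
- cap_2_center (a point): centre of a small pale coax cap, 14 mm diameter, 20 mm tall, 16 g; it stands loose on the scoop's floor at the start. It topples and slides out once the scoop is tipped nose down by about 30 to 45 deg
- mouse: computer mouse, 108x60x37 mm; a bystander, to be left where it is. Origin: centre of its underside
- tape: roll of black tape lying flat, 62 mm across, 19 high; a bystander, to be left where it is. Origin: centre of its underside
- charge_stand: cream phone charging stand, 76x72x123 mm; a bystander, to be left where it is. Origin: centre of its underside
- tee: small metal coax tee lying flat, 26x45x13 mm; a bystander, to be left where it is. Origin: centre of its underside

How it is judged (in metres and radians):
On the way, in this order (a step that is already met when the one before it is completed fails the run):
1. the scoop is lifted clear of its mat with all three caps still in it (height (world z) of scoop above 0.03 m and x of cap_0_center in the frame of scoop between -0.04 and 0.045 m and y of cap_0_center in the frame of scoop between -0.031 and 0.031 m and z of cap_0_center in the frame of scoop between 0 and 0.05 m and x of cap_1_center in the frame of scoop between -0.04 and 0.045 m and y of cap_1_center in the frame of scoop between -0.031 and 0.031 m and z of cap_1_center in the frame of scoop between 0 and 0.05 m and x of cap_2_center in the frame of scoop between -0.04 and 0.045 m and y of cap_2_center in the frame of scoop between -0.031 and 0.031 m and z of cap_2_center in the frame of scoop between 0 and 0.05 m), for 0.1 s.
2. all three caps lie inside the return box while the scoop still holds the flap open (x of cap_0_center in the frame of return_box between -0.056 and 0.056 m and y of cap_0_center in the frame of return_box between -0.042 and 0.042 m and z of cap_0_center in the frame of return_box between 0 and 0.05 m and x of cap_1_center in the frame of return_box between -0.056 and 0.056 m and y of cap_1_center in the frame of return_box between -0.042 and 0.042 m and z of cap_1_center in the frame of return_box between 0 and 0.05 m and x of cap_2_center in the frame of return_box between -0.056 and 0.056 m and y of cap_2_center in the frame of return_box between -0.042 and 0.042 m and z of cap_2_center in the frame of return_box between 0 and 0.05 m and value of joint flap above 0.25 rad and contact force between scoop and flap above 0.1 N), for 0.1 s.
At the end, for the whole second after the job is handed in: all three caps lie inside the return box (centres within its walls and less than 50 mm above its underside), the flap is shut (under 0.08 rad), and the empty scoop stands at rest and upright (within 0.08 rad) on the mat, its origin within 50 mm of the mat's centre (x of cap_0_center in the frame of return_box between -0.056 and 0.056 m and y of cap_0_center in the frame of return_box between -0.042 and 0.042 m and z of cap_0_center in the frame of return_box between 0 and 0.05 m and x of cap_1_center in the frame of return_box between -0.056 and 0.056 m and y of cap_1_center in the frame of return_box between -0.042 and 0.042 m and z of cap_1_center in the frame of return_box between 0 and 0.05 m and x of cap_2_center in the frame of return_box between -0.056 and 0.056 m and y of cap_2_center in the frame of return_box between -0.042 and 0.042 m and z of cap_2_center in the frame of return_box between 0 and 0.05 m and value of joint flap below 0.08 rad and angle between scoop's own z axis and vertical below 0.08 rad and horizontal distance between scoop and mat below 0.05 m and height (world z) of scoop below 0.01 m and linear speed of scoop below 0.02 m/s); the robot touches nothing.
It fails at once if the gripper pushes the flap (contact force between the fingers and flap above 1 N).
It fails at once if the gripper handles a cap (contact force between the fingers and cap_0 above 1 N or contact force between the fingers and cap_1 above 1 N or contact force between the fingers and cap_2 above 1 N).
It fails at once if a bystander is shifted by more than 30 mm (distance of any of mouse, tape, charge_stand, tee from where it was at the start of the episode above 0.03 m).
It also fails if it takes over 54 s, if anything falls off the work surface, if the arm or the gripper's body presses on something with over 40 N, if the wrist force passes 120 N, or if a joint passes its speed limit or range.

## Working session

There is one attempt and no reset: what is moved stays moved. The work goes in short steps, Python scripts to look and compute and a tool call to move; the robot and the scene stay as the last step left them, time stands still between calls to the robot, and variables do not carry over. Pictures are saved under pics/ and viewed, at most 10 in all, crops included, and the job is handed in when it is done.

Besides the shell and the picture viewer there is one more tool, called after ">>>" as name(argument=value, ...), one argument or row to a line, values as JSON. arm_command: Moves the arm, as the interface text tells. Its arguments: {"type":"object","properties":{"deltas":{"type":"array"}},"required":["deltas"]}

```bash
mkdir -p pics; ls
cat > h.py <<'E'
import numpy as np, cv2
from station import sense, capture, finish_job, tip_reach
def snap(n,f):
    c=capture(n); cv2.imwrite(f'pics/{f}.png',c['pixels']); np.save(f'pics/{f}.npy',{k:c[k] for k in c},allow_pickle=True); return c
def load(f): return np.load(f'pics/{f}.npy',allow_pickle=True).item()
def K(c):
    f=192/np.tan(np.radians(c['fovy'])/2); return np.array([[f,0,c['cx']],[0,f,c['cy']],[0,0,1.]])
def ray(c,u,v):
    R=cv2.Rodrigues(np.array(c['rvec'],float))[0]; t=np.array(c['tvec'],float).ravel()
    return -R.T@t, R.T@np.linalg.inv(K(c))@np.array([u,v,1.])
def at_z(c,u,v,z):
    o,d=ray(c,u,v); return o+d*(z-o[2])/d[2]
def proj(c,P):
    return cv2.projectPoints(np.array(P,float).reshape(-1,3),np.array(c['rvec'],float),np.array(c['tvec'],float),K(c),None)[0].reshape(-1,2)
E
python3 - <<'E'
from h import *
print(sense(),tip_reach)
a=snap('scene','a'); b=snap('side','b')
for c in(a,b): print(c['fovy'],ray(c,256,192))
cv2.imwrite('pics/ab.png',np.vstack([cv2.resize(a['pixels'],(400,300)),cv2.resize(b['pixels'],(400,300))]))
cv2.imwrite('pics/a2.png',cv2.resize(a['pixels'],(800,600)))
cv2.imwrite('pics/b2.png',cv2.resize(b['pixels'],(800,600)))
E
```

```text
pics
{'time_s': 0.0, 'joints': array([-6.17308551e+01,  2.20914022e+01,  3.79879357e-01, -2.85463300e-02,
       -6.84093861e+01, -1.48160624e+01]), 'joint_velocities': array([ 0.03049439, -0.06382004, -0.00701082,  0.02211725, -0.0425877 ,
        0.00667603]), 'effort': array([-3.24520415e-04, -3.90664780e+01,  1.87406999e+01,  4.21973661e+00,
        1.11207756e-02, -1.96888382e-04]), 'tcp_pos': array([ 0.14529286, -0.60731094,  0.24045462]), 'ee_rot': array([[-9.72603477e-01, -2.32469626e-01, -5.91410102e-04],
       [-2.32470360e-01,  9.72601262e-01,  2.07794604e-03],
       [ 9.21468717e-05,  2.15850287e-03, -9.99997666e-01]]), 'wrist_force': array([1.00457359, 0.24351638, 0.61418211]), 'moment': array([-0.0352729 , -0.04913732, -0.02975936]), 'gripper_force': 0.0, 'gripper_width': 1.0043812380963206} 0.019
43.062377332167145 (array([0.10499018, 0.66621004, 1.09792889]), array([ 0.28003823, -0.60920114, -0.74192809]))
44.931195326359315 (array([0.20896624, 0.55631601, 1.13078566]), array([ 0.22501464, -0.55121008, -0.80358961]))
```

View pics/a2.png

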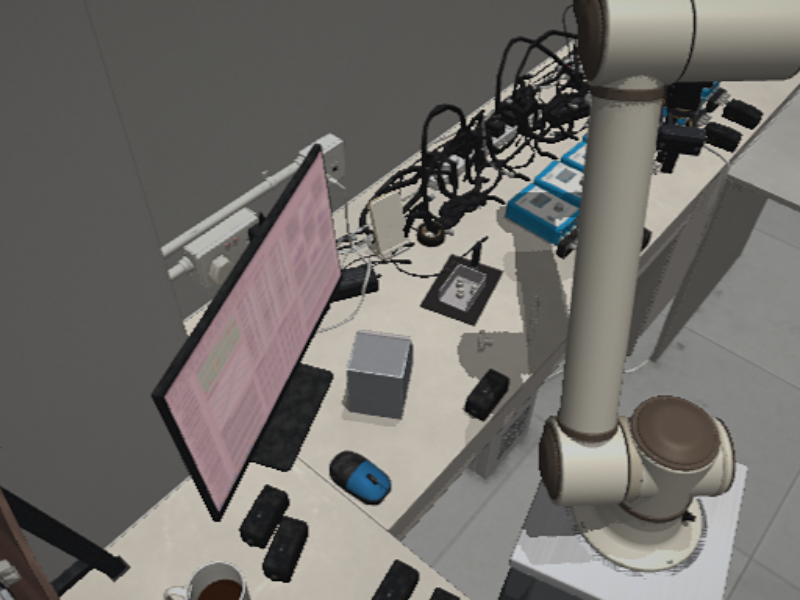

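View pics/b2.png

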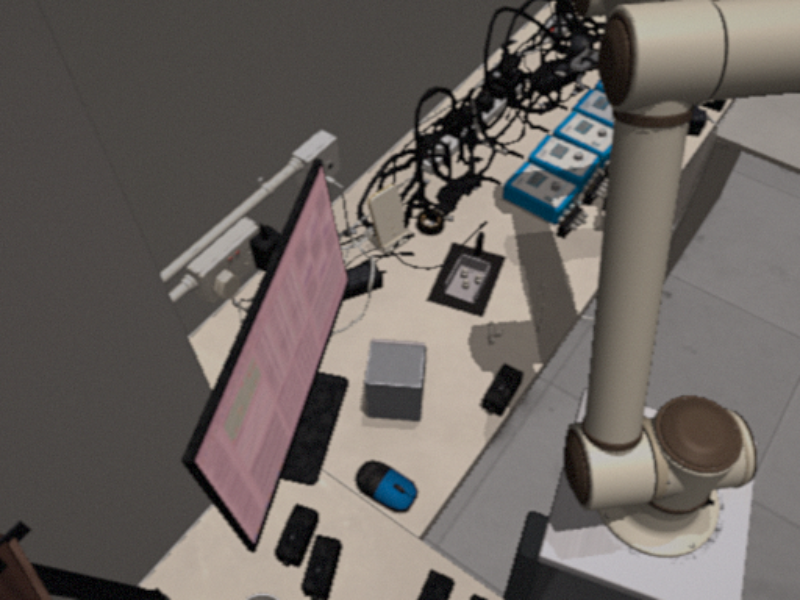

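The scene shows the mat and scoop at about (460,288), with the grip at its far end, and the grey box at about (378,375). Its flap side faces away from the cameras. I'll enlarge this area.

Run:
```python
from h import *
a=load('a');b=load('b')
# original px crop: x 205-335, y 145-275
ca=a['pixels'][140:275,210:330]; cb=b['pixels'][140:275,220:340]
w=np.hstack([cv2.resize(ca,(400,450),interpolation=cv2.INTER_CUBIC),cv2.resize(cb,(400,450),interpolation=cv2.INTER_CUBIC)])
cv2.imwrite('pics/c.png',w)
```

```text
(no output)
```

View pics/c.png

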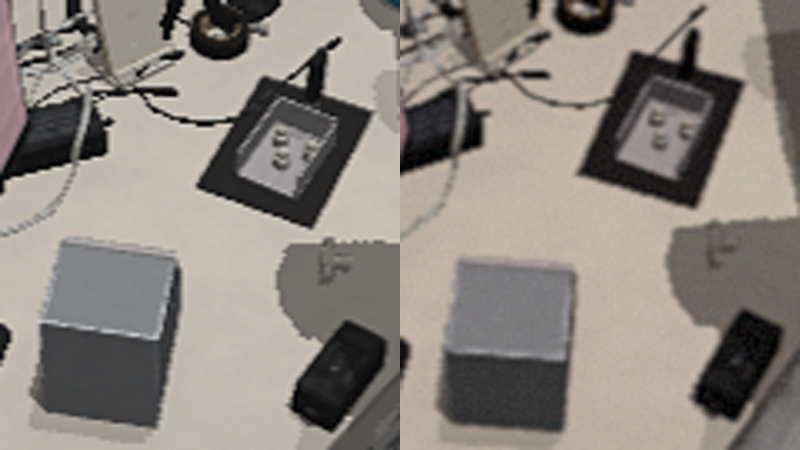

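Run:
```python
from h import *
from scipy.optimize import least_squares as LS
a=load('a');b=load('b')
pa=lambda L:[(210+x*.3-.35,140+y*.3-.35) for x,y in L]
pb=lambda L:[(220+(x-400)*.3-.35,140+y*.3-.35) for x,y in L]
def fit(model,A,B,x0):
    def W(p):
        c,s=np.cos(p[2]),np.sin(p[2]); m=np.array(model)
        return np.c_[p[0]+c*m[:,0]-s*m[:,1],p[1]+s*m[:,0]+c*m[:,1],m[:,2]]
    def r(p): return np.r_[(proj(a,W(p))-pa(A)).ravel(),(proj(b,W(p))-pb(B)).ravel()]
    s=LS(r,x0); print(s.x,np.degrees(s.x[2]),np.round(s.fun.reshape(-1,2),1).tolist()); return s.x
MA=[(197,187),(313,228),(372,112),(265,77)];MB=[(577,173),(697,208),(745,82),(635,52)]
for A,f,c in((MA,pa,a),(MB,pb,b)): print([at_z(c,*q,.003)[:2].round(3).tolist() for q in f(A)])
# camera looks -y: image-left = +x ; nose toward +y
m=[(80,-57.5,3),(80,57.5,3),(-80,57.5,3),(-80,-57.5,3)]
best=fit(np.array(m)/1e3,MA,MB,[.4,-.45,1.5])
BA=[(62,240),(178,257),(160,337),(40,322),(155,427)];BB=[(458,260),(575,267),(568,357),(445,350),(560,428)]
for A,f,c in((BA,pa,a),(BB,pb,b)): print([at_z(c,*q,z)[:2].round(3).tolist() for q,z in zip(f(A),[.12]*4+[0])])
for n,m in dict(p=[(-20,-46,120),(-20,46,120),(60,46,120),(60,-46,120),(60,46,0)]).items():
    pass
m=[(-20,-46,120),(-20,46,120),(60,46,120),(60,-46,120),(60,46,0)]
fit(np.array(m)/1e3,BA,BB,[.4,-.2,1.5])
```

```text
[[0.477, -0.236], [0.365, -0.237], [0.368, -0.395], [0.477, -0.394]]
[[0.478, -0.237], [0.364, -0.238], [0.366, -0.394], [0.475, -0.393]]
[ 0.42133858 -0.3154742   1.57425474] 90.19815224421428 [[-0.5, -0.0], [0.3, 0.4], [1.2, 0.2], [-0.4, -0.5], [-0.3, 0.3], [0.1, 0.6], [0.6, -0.4], [-0.9, -0.9]]
[[0.51, -0.043], [0.421, -0.067], [0.4, 0.009], [0.487, 0.036], [0.402, 0.01]]
[[0.508, -0.042], [0.42, -0.068], [0.398, 0.009], [0.486, 0.036], [0.404, 0.008]]
[ 0.46006944 -0.03562594  1.8448464 ] 105.70191228517677 [[-0.1, -0.0], [-0.1, -0.2], [0.2, 0.4], [-0.1, -0.4], [1.0, 0.2], [-0.5, -0.3], [-0.4, 0.2], [-0.7, -0.0], [-0.4, -0.7], [1.3, 0.9]]
```

Run:
```python
from h import *
a=load('a');b=load('b')
s=.64
def tri(p,q):
    o1,d1=ray(a,p[0]*s,p[1]*s);o2,d2=ray(b,q[0]*s,q[1]*s)
    t=np.linalg.lstsq(np.c_[d1,-d2],o2-o1,rcond=None)[0]; A=o1+d1*t[0];B=o2+d2*t[1]
    return ((A+B)/2).round(3),np.linalg.norm(A-B).round(3)
print('mon TR',tri((320,147),(320,163)),'BL',tri((218,518),(253,547)),'TL',tri((155,397),(188,463)),'BR',tri((340,272),(347,283)))
for q in((332,372),(290,470),(250,462)): print('base',at_z(a,q[0]*s,q[1]*s,0).round(3))
print('griptop',tri(np.array((210+320*.3,140+52*.3))/s,np.array((220+290*.3,140+34*.3))/s), at_z(a,210+320*.3,140+52*.3,.093),at_z(b,220+290*.3,140+34*.3,.093))
# scoop wall-top corners at nose / back, z=.033/.037
for q in((240,155),(307,197),(275,97),(338,115)): print('a',at_z(a,210+q[0]*.3,140+q[1]*.3,.033).round(3))
for q in((615,163),(683,180),(645,75),(713,90)): print('b',at_z(b,220+(q[0]-400)*.3,140+q[1]*.3,.033).round(3))
```

```text
mon TR (array([ 0.615, -0.142,  0.394]), np.float64(0.001)) BL (array([0.541, 0.325, 0.084]), np.float64(0.001)) TL (array([0.553, 0.338, 0.393]), np.float64(0.003)) BR (array([ 0.567, -0.094,  0.187]), np.float64(0.003))
base [ 0.554 -0.025  0.   ]
base [0.52  0.177 0.   ]
base [0.586 0.193 0.   ]
griptop (array([ 0.41 , -0.345,  0.103]), np.float64(0.002)) [ 0.41289047 -0.35694666  0.093     ] [ 0.4133052  -0.35329584  0.093     ]
a [ 0.447 -0.262  0.033]
a [ 0.374 -0.242  0.033]
a [ 0.447 -0.344  0.033]
a [ 0.386 -0.347  0.033]
b [ 0.442 -0.237  0.033]
b [ 0.38  -0.24   0.033]
b [ 0.449 -0.343  0.033]
b [ 0.385 -0.348  0.033]
```

```bash
cat >> h.py <<'E'
from scipy.spatial.transform import Rotation as Ro
def rot(yaw,lean):
    """tool x = -pour dir when lean=0; lean(deg)>0: body leans forward (pour dir); yaw deg of scoop x"""
    y,l=np.radians(yaw),np.radians(lean); f=np.array([np.cos(y),np.sin(y),0]); u=np.array([0,0,1.])
    z=-(np.cos(l)*u+np.sin(l)*f); x=-(np.cos(l)*f-np.sin(l)*u); return np.c_[x,np.cross(z,x),z]
def row(pos,R,ref=None):
    s=sense() if ref is None else ref
    R0=np.array(s['ee_rot']); 
    return np.round(np.r_[Ro.from_matrix(R0.T@R).as_rotvec(),R0.T@(np.array(pos)-s['tcp_pos'])*100],3).tolist()
E
python3 - <<'E'
from h import *
print(row([.41,-.37,.26],rot(92,0)), row([.41,-.40,.26],rot(92,-25)))
E
```

```text
[0.002, 0.001, -1.371, -31.263, 16.936, -1.912] [-0.297, -0.364, -1.348, -30.566, 14.018, -1.918]
```

>>> arm_command(
  deltas=[
    [0,0,-0.7,-15,8,-1,0.1],
    [0.002,0.001,-1.371,-31.2,16.9,-1.9,0.1],
    [0.002,0.001,-1.371,-31.2,16.9,-1.9,0.1],
    [0.002,0.001,-1.371,-31.2,16.9,-1.9,0.1],
    [0.002,0.001,-1.371,-31.2,16.9,-1.9,0.1],
    [0.002,0.001,-1.371,-31.2,16.9,-1.9,0.1],
    [0.002,0.001,-1.371,-31.2,16.9,-1.9,0.1],
    [0.002,0.001,-1.371,-31.2,16.9,-1.9,0.1],
  ],
)

```text
time_s: 0.77
tcp_pos: [0.3941, -0.3837, 0.2593]
ee_rot: [[-0.324, -0.946, 0.0], [-0.946, 0.324, -0.001], [0.001, -0.0, -1.0]]
wrist_force: [-0.0, -0.9, -0.1]
gripper_width: 0.5
gripper_force: 0.0
```

Run:
```python
from h import *
s=sense();print(s['joints'].round(1),s['tcp_pos'],s['time_s'])
print(row([.41,-.37,.26],rot(92,0)), row([.41,-.40,.24],rot(92,-25)))
```

```text
[-27.3  14.   -8.6   0.1 -67.4   8.4] [ 0.39414303 -0.38372053  0.25925211] 0.7667
[-0.0, -0.001, -0.365, -1.812, -1.056, -0.076] [-0.08, -0.432, -0.359, 1.025, -2.027, 1.927]
```

>>> arm_command(
  deltas=[
    [-0.08,-0.432,-0.359,1.0,-2.0,1.9,0.1],
    [-0.08,-0.432,-0.359,1.0,-2.0,1.9,0.1],
    [-0.08,-0.432,-0.359,1.0,-2.0,1.9,0.1],
    [-0.08,-0.432,-0.359,1.0,-2.0,1.9,0.1],
    [-0.08,-0.432,-0.359,1.0,-2.0,1.9,0.1],
    [-0.08,-0.432,-0.359,1.0,-2.0,1.9,0.1],
    [-0.08,-0.432,-0.359,1.0,-2.0,1.9,0.1],
  ],
)

```text
time_s: 1.35
tcp_pos: [0.4086, -0.402, 0.2391]
ee_rot: [[0.023, -1.0, -0.013], [-0.906, -0.027, 0.422], [-0.422, 0.002, -0.907]]
wrist_force: [0.4, -0.2, 0.2]
gripper_width: 0.447
gripper_force: 0.0
```

Run:
```python
from h import *
s=sense();print(s['joints'].round(1),s['tcp_pos'],s['time_s'])
c=snap('wrist','w'); print(ray(c,256,192),c['fovy'])
cv2.imwrite('pics/w2.png',cv2.resize(c['pixels'],(800,600)))
```

```text
[-38.6  27.   11.3 -18.8 -91.   42.6] [ 0.4085643  -0.40201762  0.23910596] 1.35
(array([ 0.41364968, -0.54029109,  0.33404667]), array([-0.02531093,  0.67796766, -0.73468156])) 71.90606133030082
```

View pics/w2.png

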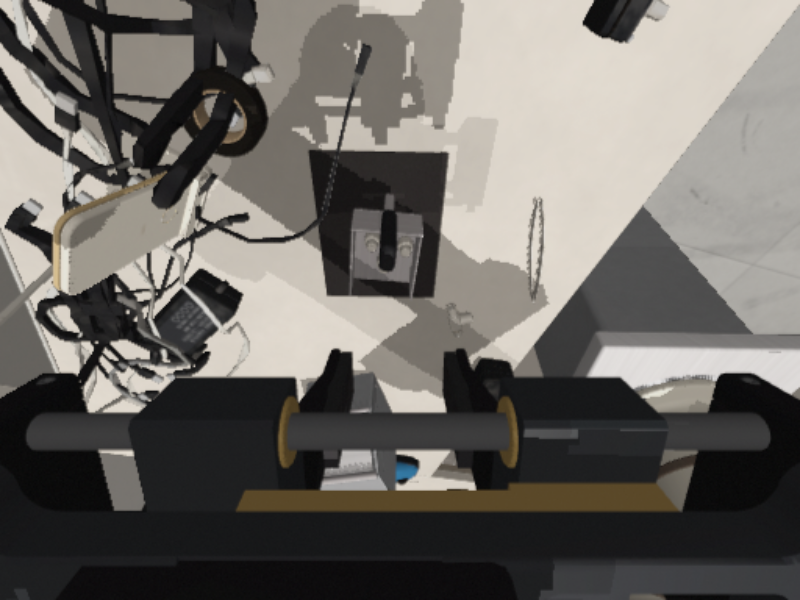

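The wrist view shows the mat at about (380,225), with the scoop's grip from (390,200) to (387,270) and the nose towards the fingers. I'll take an enlarged crop for the yaw.

Run:
```python
from h import *
c=load('w')
cv2.imwrite('pics/w3.png',cv2.resize(c['pixels'][90:195,195:290],None,fx=5.5,fy=5.5,interpolation=cv2.INTER_CUBIC))
```

```text
(no output)
```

View pics/w3.png

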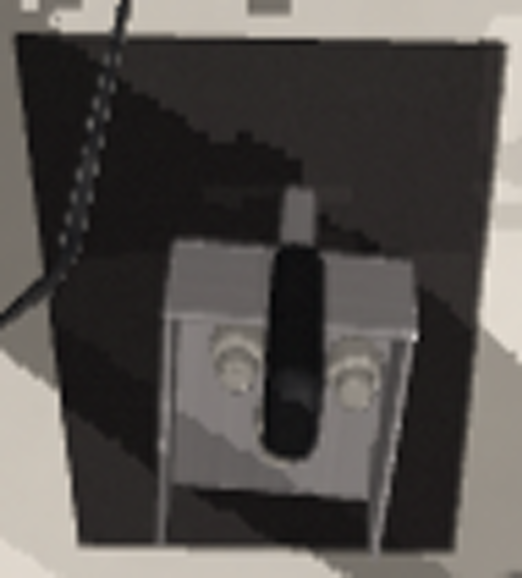

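Run:
```python
from h import *
c=load('w'); g=lambda x,y,z: at_z(c,195+(x+.5)/5.5-.5,90+(y+.5)/5.5-.5,z)
P={k:g(*k) for k in[(165,318,.037),(415,337,.037),(175,240,.003),(412,260,.003),(172,485,.0055),(370,500,.0055),(160,545,.033),(375,552,.033),(292,430,.093)]}
for k in P: print(k,P[k][:2].round(4))
v=list(P.values())
for i in(0,2,4,6):
    d=v[i+1]-v[i]; m=(v[i]+v[i+1])/2; print(m[:2].round(4),np.linalg.norm(d).round(4),np.degrees(np.arctan2(d[1],d[0]))-90)
```

```text
(165, 318, 0.037) [ 0.4473 -0.3453]
(415, 337, 0.037) [ 0.3869 -0.3414]
(175, 240, 0.003) [ 0.4474 -0.3467]
(412, 260, 0.003) [ 0.3862 -0.3423]
(172, 485, 0.0055) [ 0.4517 -0.2671]
(370, 500, 0.0055) [ 0.3936 -0.2627]
(160, 545, 0.033) [ 0.4529 -0.2682]
(375, 552, 0.033) [ 0.393 -0.267]
(292, 430, 0.093) [ 0.416  -0.3553]
[ 0.4171 -0.3434] 0.0605 86.24207764214347
[ 0.4168 -0.3445] 0.0614 85.9202527758373
[ 0.4227 -0.2649] 0.0583 85.71776792467378
[ 0.423  -0.2676] 0.0599 88.84186671581335
```

Run:
```python
from h import *
R=rot(86,-25);g=np.array([.4163,-.356,.071])
print(row(g-.09*R[:,2],R), row(g,R))
```

```text
[0.042, -0.001, 0.088, 3.001, -0.544, 8.235] [0.042, -0.001, 0.088, 3.004, -0.924, 17.227]
```

>>> arm_command(
  deltas=[
    [0.042,0,0.088,3.0,-0.55,3,0.1],
    [0.042,0,0.088,3.0,-0.55,6,0.1],
    [0.042,0,0.088,3.0,-0.55,8.2,0.1],
    [0.042,0,0.088,3.0,-0.7,11,0.1],
    [0.042,0,0.088,3.0,-0.8,13,0.1],
    [0.042,0,0.088,3.0,-0.9,14.2,0.1],
    [0.042,0,0.088,3.0,-0.9,14.2,0.1],
  ],
)

```text
time_s: 1.98
tcp_pos: [0.416, -0.3663, 0.0977]
ee_rot: [[-0.062, -0.998, 0.026], [-0.904, 0.067, 0.423], [-0.424, 0.002, -0.906]]
wrist_force: [-0.5, 0.2, -0.6]
gripper_width: 0.449
gripper_force: 0.0
```

Run:
```python
from h import *
R=rot(86,-25);g=np.array([.4163,-.356,.071])
print(row(g,R))
c=snap('wrist','w4')
s=.64
cv2.imwrite('pics/w5.png',cv2.resize(c['pixels'][100:330,160:380],(760,600)))
```

```text
[0.003, 0.001, 0.001, 0.2, 0.032, 2.851]
```

View pics/w5.png

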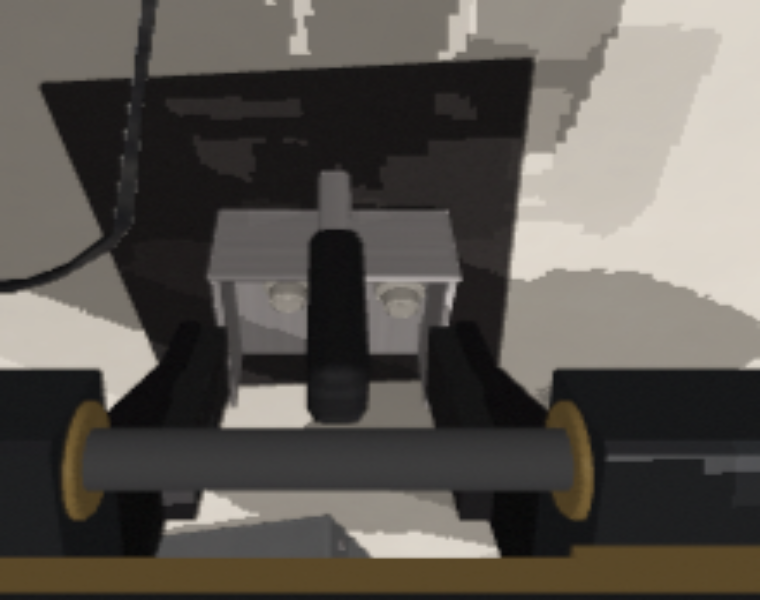

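The fingers straddle the grip: finger edges at 225 and 428, grip centre at 337, and the back wall is level. I'll go down and close.

>>> arm_command(
  deltas=[
    [0,0,0,0.2,0.12,1.5,0.1],
    [0,0,0,0.2,0.12,2.85,0.1],
    [0,0,0,0.2,0.12,2.85,0.3],
    [0,0,0,0.2,0.12,2.85,0.5],
    [0,0,0,0.2,0.12,2.85,0.65],
    [0,0,0,0.2,0.12,2.85,1],
    [0,0,0,0.2,0.12,2.85,1],
    [0,0,0,0.2,0.12,2.85,1],
  ],
)

```text
time_s: 2.7
tcp_pos: [0.4165, -0.3591, 0.0733]
ee_rot: [[-0.061, -0.998, 0.03], [-0.905, 0.068, 0.42], [-0.421, -0.002, -0.907]]
wrist_force: [-0.9, -0.1, 2.7]
gripper_width: 0.135
gripper_force: 30.0
```

>>> arm_command(
  deltas=[
    [0,0,0,0,0,0,1],
    [0,0,0,0,0,0,1],
    [0,0,0,0,0,0,1],
  ],
)

```text
time_s: 2.95
tcp_pos: [0.4165, -0.3591, 0.0733]
ee_rot: [[-0.061, -0.998, 0.03], [-0.905, 0.068, 0.42], [-0.421, -0.002, -0.907]]
wrist_force: [-2.5, -1.6, 5.7]
gripper_width: 0.133
gripper_force: 30.0
```

```bash
cat >> h.py <<'E'
BOX=np.array([.460,-.0356]); BY=105.7; LEAN0=-25.
def box2w(x,y,z):
    r=np.radians(BY); return np.array([BOX[0]+np.cos(r)*x-np.sin(r)*y,BOX[1]+np.sin(r)*x+np.cos(r)*y,z])
def pour(th,nx,nz,yaw=BY,gx=-.092,gz=.068,lat=0.):
    """TCP pose for scoop tipped th deg, nose at box (nx,nz) m"""
    t=np.radians(th); x=nx+gx*np.cos(t)+gz*np.sin(t); z=nz-gx*np.sin(t)+gz*np.cos(t)
    return box2w(x,lat,z), rot(yaw,LEAN0+th)
E
python3 - <<'E'
from h import *
s=sense();print(s['tcp_pos'],s['gripper_width'],s['gripper_force'],s['time_s'])
up=np.array(s['tcp_pos'])+[0,0,.09]
print(row(up,s['ee_rot']))
E
```

```text
[ 0.41648308 -0.35908884  0.07328412] 0.13285724598009058 29.95858401147416 2.95
[0.0, 0.0, 0.0, -3.787, -0.015, -8.164]
```

>>> arm_command(
  deltas=[
    [0,0,0,-0.2,0,-0.45,1],
    [0,0,0,-0.6,0,-1.3,1],
    [0,0,0,-1.2,0,-2.6,1],
    [0,0,0,-1.9,0,-4.1,1],
    [0,0,0,-2.6,0,-5.6,1],
    [0,0,0,-3.2,0,-6.9,1],
    [0,0,0,-3.6,0,-7.8,1],
    [0,0,0,-3.8,0,-8.2,1],
  ],
)

```text
time_s: 3.62
tcp_pos: [0.4168, -0.3589, 0.1644]
ee_rot: [[-0.061, -0.998, 0.032], [-0.905, 0.068, 0.419], [-0.42, -0.003, -0.907]]
wrist_force: [0.0, -0.6, -1.3]
gripper_width: 0.131
gripper_force: 30.0
```

>>> arm_command(
  deltas=[
    [0,0,0,0,0,0,1],
    [0,0,0,0,0,0,1],
  ],
)

```text
time_s: 3.78
tcp_pos: [0.4161, -0.3582, 0.1622]
ee_rot: [[-0.062, -0.998, 0.03], [-0.904, 0.069, 0.422], [-0.423, -0.001, -0.906]]
wrist_force: [0.1, -0.2, -2.1]
gripper_width: 0.136
gripper_force: 30.0
```

Run:
```python
from h import *
s=sense();print(s['tcp_pos'],s['gripper_width'],s['gripper_force'],s['wrist_force'],s['time_s'])
a=snap('scene','d');b=snap('side','e'); p=proj(a,s['tcp_pos'])[0];q=proj(b,s['tcp_pos'])[0];print(p,q)
def crop(c,p): x,y=int(p[0]),int(p[1]); return cv2.resize(c['pixels'][y-40:y+60,x-50:x+50],(400,400),interpolation=cv2.INTER_CUBIC)
cv2.imwrite('pics/f.png',np.hstack([crop(a,p),crop(b,q)]))
```

```text
[ 0.41611933 -0.35816155  0.16222686] 0.13582917054102014 29.95396848767996 [ 0.09806306 -0.20051949 -2.13827911] 3.7833
[307.21677929 137.59097056] [308.38754605 132.59694479]
```

View pics/f.png

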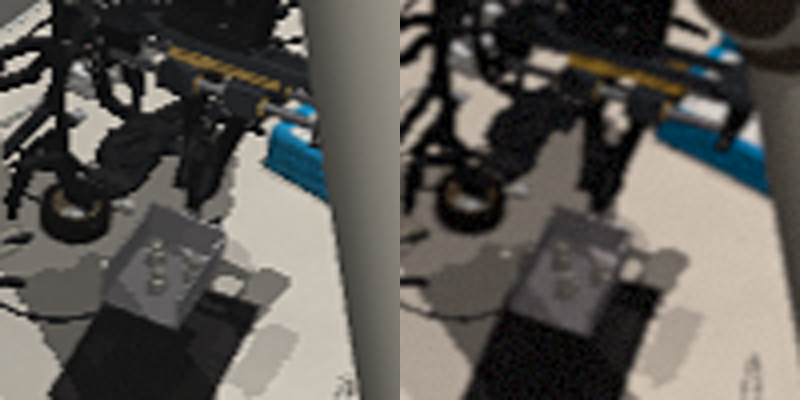

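Run:
```python
from h import *
a=load('d');b=load('e')
def tri(p,q):
    o1,d1=ray(a,257+p[0]/4,97+p[1]/4);o2,d2=ray(b,258+(q[0]-400)/4,92+q[1]/4)
    t=np.linalg.lstsq(np.c_[d1,-d2],o2-o1,rcond=None)[0]; A=o1+d1*t[0];B=o2+d2*t[1]
    return ((A+B)/2).round(3),np.linalg.norm(A-B).round(3)
for p,q in(((103,308),(508,312)),((180,330),(592,335)),((150,205),(555,205)),((225,240),(640,238))): print(tri(p,q))
# predicted nose corners
s=sense(); T=s['tcp_pos']; r=np.radians(86); f=np.array([np.cos(r),np.sin(r),0]);l=np.array([-f[1],f[0],0])
print('z plan',T[2]-.070)
for sag in(0,5,10):
  t=np.radians(sag)
  def W(x,y,z): # rel grip
    return T+f*(x*np.cos(t)+z*np.sin(t))+l*y+np.array([0,0,1])*(-x*np.sin(t)+z*np.cos(t))
  P=[W(.095,-.031,-.070),W(.095,.031,-.070),W(.015,-.031,-.036),W(.015,.031,-.036)]
  print(sag,((proj(a,P)-[257,97])*4).round(0).tolist(),((proj(b,P)-[258,92])*4+[400,0]).round(0).tolist())
# pour rows
R=s['ee_rot']
p,Rr=pour(0,-.10,.075,gx=-.095,gz=.070); print(p,row(p,Rr))
```

```text
(array([ 0.457, -0.285,  0.061]), np.float64(0.002))
(array([ 0.386, -0.258,  0.095]), np.float64(0.0))
(array([ 0.443, -0.337,  0.127]), np.float64(0.002))
(array([ 0.375, -0.311,  0.145]), np.float64(0.006))
z plan 0.09161966459775725
0 [[97.0, 297.0], [175.0, 328.0], [150.0, 198.0], [226.0, 227.0]] [[506.0, 305.0], [586.0, 333.0], [551.0, 198.0], [630.0, 225.0]]
5 [[101.0, 299.0], [178.0, 330.0], [152.0, 196.0], [228.0, 225.0]] [[509.0, 306.0], [589.0, 333.0], [553.0, 196.0], [632.0, 223.0]]
10 [[105.0, 300.0], [181.0, 331.0], [154.0, 195.0], [230.0, 224.0]] [[513.0, 305.0], [592.0, 333.0], [554.0, 194.0], [633.0, 220.0]]
[ 0.51276709 -0.22332489  0.145     ] [-0.144, 0.001, -0.311, -12.084, -8.743, 7.472]
```

>>> arm_command(
  deltas=[
    [-0.003,0,-0.006,-0.24,-0.17,0.15,1],
    [-0.009,0,-0.019,-0.72,-0.52,0.45,1],
    [-0.016,0,-0.034,-1.33,-0.96,0.82,1],
    [-0.026,0,-0.056,-2.17,-1.57,1.34,1],
    [-0.036,0,-0.078,-3.02,-2.19,1.87,1],
    [-0.048,0,-0.103,-3.99,-2.88,2.47,1],
    [-0.06,0,-0.131,-5.07,-3.67,3.14,1],
    [-0.072,0,-0.156,-6.04,-4.37,3.74,1],
  ],
)

```text
time_s: 4.55
tcp_pos: [0.4658, -0.2894, 0.1542]
ee_rot: [[0.098, -0.994, -0.044], [-0.901, -0.107, 0.42], [-0.422, -0.002, -0.907]]
wrist_force: [1.2, -0.7, -1.7]
gripper_width: 0.137
gripper_force: 30.0
```

>>> arm_command(
  deltas=[
    [-0.012,0,-0.025,-0.97,-0.7,0.6,1],
    [-0.024,0,-0.053,-2.05,-1.49,1.27,1],
    [-0.036,0,-0.078,-3.02,-2.19,1.87,1],
    [-0.046,0,-0.1,-3.87,-2.8,2.4,1],
    [-0.056,0,-0.121,-4.71,-3.41,2.92,1],
    [-0.063,0,-0.137,-5.32,-3.85,3.3,1],
    [-0.07,0,-0.15,-5.8,-4.2,3.6,1],
    [-0.072,0,-0.156,-6.04,-4.37,3.74,1],
  ],
)

```text
time_s: 5.22
tcp_pos: [0.5014, -0.2156, 0.1458]
ee_rot: [[0.249, -0.962, -0.113], [-0.872, -0.273, 0.406], [-0.422, -0.002, -0.907]]
wrist_force: [0.3, -0.0, -1.5]
gripper_width: 0.138
gripper_force: 30.0
```

Run:
```python
from h import *
s=sense();print(s['tcp_pos'],s['joints'].round(1),s['time_s'])
W=np.load('pics/a.npy',allow_pickle=True).item(); print('BR pred',proj(W,[[.612,-.146,.085],[.545,.33,.085]])/.64)
p,R=pour(0,-.10,.075,gx=-.095,gz=.070); print('err',row(p,R))
a=snap('scene','g');b=snap('side','i'); 
def crop(c): return cv2.resize(c['pixels'][60:285,170:370],(400,450),interpolation=cv2.INTER_CUBIC)
cv2.imwrite('pics/j.png',np.hstack([crop(a),crop(b)]))
```

```text
[ 0.50136776 -0.21562009  0.14584056] [-18.2  28.3  -0.2 -21.1 -76.9  41.7] 5.2167
BR pred [[333.74577616 284.90872369]
 [213.67738571 519.35369292]]
err [-0.001, -0.001, 0.003, 0.991, -0.886, -0.366]
```

View pics/j.png

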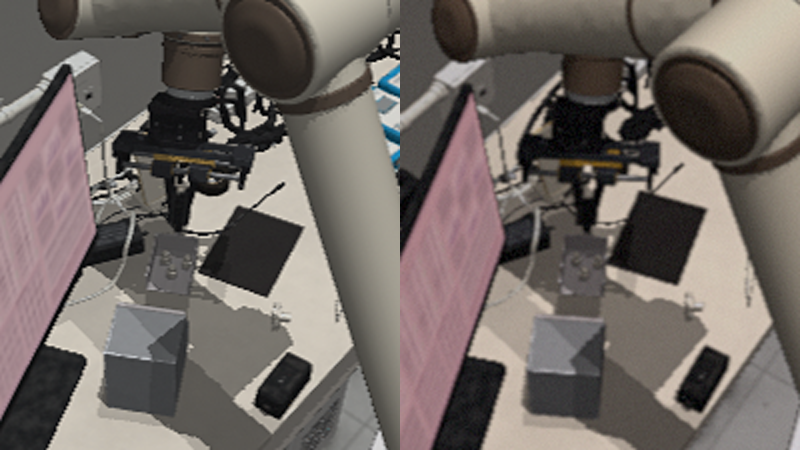

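Scoop is held level, with three caps in it, facing the box. The monitor is clear to the left. Now I'll align and enter.

```bash
cat > plan.py <<'E'
from h import *
import sys
s=sense(); print(s['tcp_pos'].round(4),s['wrist_force'].round(1),s['time_s'])
for w in sys.argv[1:]:
    th,x,z=map(float,w.split(',')); p,R=pour(th,x/1e3,z/1e3,gx=-.095,gz=.070); print(w,row(p,R,s))
E
python3 plan.py 0,-80,70 0,-66,68 0,-35,66
```

```text
[ 0.5011 -0.2162  0.1459] [ 0.4 -0.2 -1.9] 5.3167
0,-80,70 [-0.001, -0.001, 0.002, -0.653, -0.931, 0.956]
0,-66,68 [-0.001, -0.001, 0.002, -1.838, -0.933, 1.727]
0,-35,66 [-0.001, -0.001, 0.002, -4.565, -0.938, 3.215]
```

>>> arm_command(
  deltas=[
    [0,0,0,-0.1,-0.2,0.15,1],
    [0,0,0,-0.3,-0.5,0.5,1],
    [0,0,0,-0.55,-0.8,0.8,1],
    [0,0,0,-0.8,-0.93,1.1,1],
    [0,0,0,-1.3,-0.93,1.4,1],
    [0,0,0,-1.84,-0.93,1.73,1],
    [0,0,0,-1.84,-0.93,1.73,1],
    [0,0,0,-1.84,-0.93,1.73,1],
  ],
)

```text
time_s: 5.98
tcp_pos: [0.5032, -0.1905, 0.1382]
ee_rot: [[0.248, -0.962, -0.113], [-0.872, -0.272, 0.406], [-0.421, -0.002, -0.907]]
wrist_force: [-0.6, -0.1, -1.8]
gripper_width: 0.133
gripper_force: 30.0
```

```bash
python3 plan.py 0,-66,68 0,-35,66 12,-22,62 20,-16,60
python3 - <<'E'
from h import *
a=snap('scene','k')
s=sense()
cv2.imwrite('pics/l.png',cv2.resize(a['pixels'][150:270,200:310],(660,600),interpolation=cv2.INTER_CUBIC))
E
```

```text
[ 0.5032 -0.1905  0.1382] [-0.6 -0.1 -1.8] 5.9833
0,-66,68 [-0.001, -0.002, 0.002, 0.023, -0.031, 0.012]
0,-35,66 [-0.001, -0.002, 0.002, -2.704, -0.036, 1.499]
12,-22,62 [-0.001, 0.208, 0.002, -5.99, -0.044, 1.458]
20,-16,60 [-0.002, 0.348, 0.002, -8.056, -0.049, 1.53]
```

View pics/l.png

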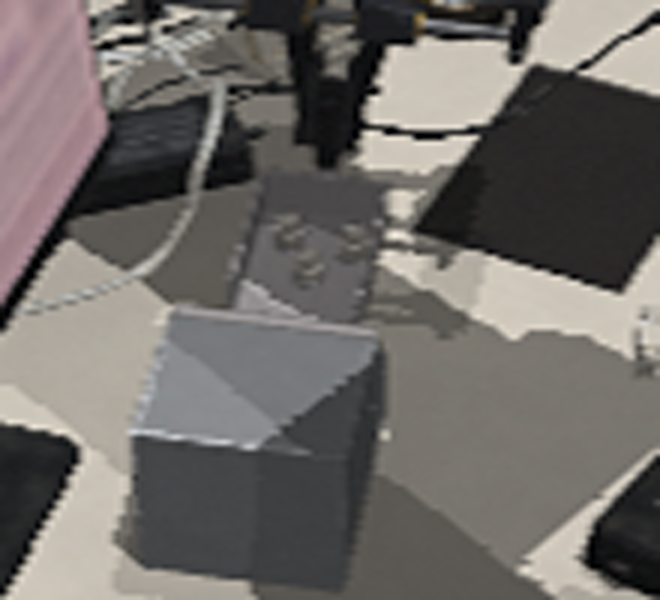

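Run:
```python
from h import *
a=load('k')
for n,P in dict(backtop=[(-.146,.031,.102),(-.146,-.031,.102)],nosetop=[(-.066,.031,.098),(-.066,-.031,.098)],nosebot=[(-.066,.031,.070),(-.066,-.031,.070)],top=[(-.02,.046,.12),(-.02,-.046,.12)]).items():
    print(n,((proj(a,[box2w(*p) for p in P])-[200,150])*[6,5]).round(0).tolist())
```

```text
backtop [[388.0, 177.0], [257.0, 163.0]]
nosetop [[360.0, 289.0], [224.0, 274.0]]
nosebot [[359.0, 323.0], [225.0, 307.0]]
top [[378.0, 333.0], [169.0, 308.0]]
```

>>> arm_command(
  deltas=[
    [0,0,0,-0.4,-0.1,0.0,1],
    [0,0,0,-0.8,-0.2,0.2,1],
    [0,0,0,-1.2,-0.2,0.45,1],
    [0,0,0,-1.6,-0.2,0.65,1],
    [0,0,0,-2.0,-0.2,0.9,1],
    [0,0,0,-2.4,-0.2,1.1,1],
    [0,0,0,-2.8,-0.2,1.3,1],
    [0,0,0,-2.8,-0.2,1.3,1],
  ],
)

```text
time_s: 6.7
tcp_pos: [0.4968, -0.1599, 0.1382]
ee_rot: [[0.248, -0.962, -0.113], [-0.872, -0.272, 0.406], [-0.421, -0.002, -0.907]]
wrist_force: [0.7, -1.0, -2.4]
gripper_width: 0.134
gripper_force: 30.0
```

```bash
python3 plan.py 0,-35,66 8,-27,65 16,-20,63 24,-16,62 30,-16,61 40,-18,60 50,-20,59 58,-20,59
python3 - <<'E'
from h import *
a=snap('scene','m');b=snap('side','n')
f=lambda c,x:cv2.resize(c['pixels'][150:270,x:x+110],(400,436),interpolation=cv2.INTER_CUBIC)
cv2.imwrite('pics/o.png',np.hstack([f(a,200),f(b,215)]))
E
```

```text
[ 0.4968 -0.1599  0.1382] [ 0.7 -1.  -2.4] 6.7
0,-35,66 [-0.001, -0.001, 0.002, 0.127, 0.175, 0.182]
8,-27,65 [-0.002, 0.138, 0.002, -2.052, 0.17, -0.077]
16,-20,63 [-0.002, 0.278, 0.002, -4.179, 0.165, -0.074]
24,-16,62 [-0.002, 0.418, 0.002, -6.127, 0.16, -0.063]
30,-16,61 [-0.002, 0.522, 0.002, -7.32, 0.158, -0.009]
40,-18,60 [-0.002, 0.697, 0.002, -9.141, 0.154, 0.224]
50,-20,59 [-0.002, 0.871, 0.002, -10.891, 0.15, 0.808]
58,-20,59 [-0.002, 1.011, 0.001, -12.38, 0.148, 1.512]
```

View pics/o.png

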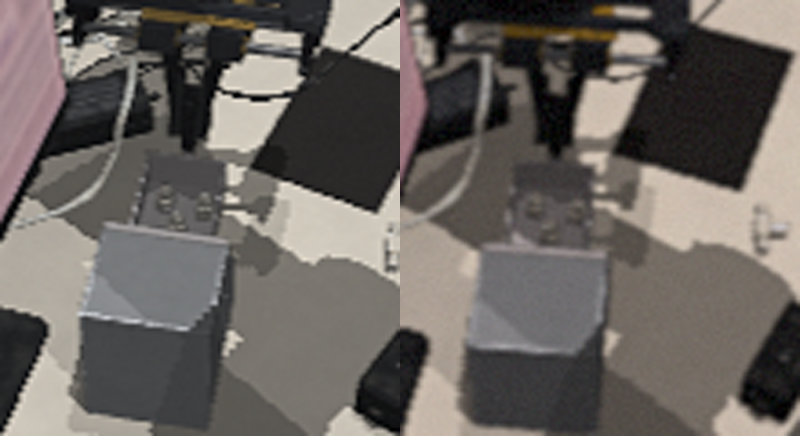

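The nose is inside the flap, it reads about 1 N push-back, and the caps are still standing. Now I'll tip.

>>> arm_command(
  deltas=[
    [0,0.07,0,-1.0,0,0.0,1],
    [0,0.138,0,-2.05,0,-0.08,1],
    [0,0.208,0,-3.1,0,-0.08,1],
    [0,0.278,0,-4.18,0,-0.08,1],
    [0,0.348,0,-5.15,0,-0.07,1],
    [0,0.418,0,-6.13,0,-0.06,1],
    [0,0.418,0,-6.13,0,-0.06,1],
  ],
)

```text
time_s: 7.38
tcp_pos: [0.4811, -0.106, 0.1656]
ee_rot: [[0.276, -0.961, -0.001], [-0.961, -0.276, 0.014], [-0.014, -0.003, -1.0]]
wrist_force: [1.2, -3.4, -2.5]
gripper_width: 0.135
gripper_force: 30.0
```

```bash
python3 plan.py 24,-16,62 30,-16,61 40,-18,60 50,-20,59 58,-20,59; python3 -c "
from h import *;print(sense()['joints'].round(1))"
```

```text
[ 0.4811 -0.106   0.1656] [ 1.2 -3.4 -2.5] 7.3833
24,-16,62 [-0.003, -0.004, 0.006, 0.086, 0.124, 0.1]
30,-16,61 [-0.003, 0.101, 0.006, -1.025, 0.116, -0.338]
40,-18,60 [-0.004, 0.275, 0.005, -2.781, 0.104, -0.871]
50,-20,59 [-0.004, 0.45, 0.005, -4.618, 0.093, -1.054]
58,-20,59 [-0.005, 0.59, 0.005, -6.264, 0.083, -1.021]
[  6.   13.6 -23.6  -1.  -52.8  10.6]
```

>>> arm_command(
  deltas=[
    [0,0.05,0,-0.45,0,-0.2,1],
    [0,0.1,0,-0.95,0,-0.34,1],
    [0,0.19,0,-1.85,0,-0.62,1],
    [0,0.275,0,-2.7,0,-0.87,1],
    [0,0.36,0,-3.6,0,-0.98,1],
    [0,0.45,0,-4.55,0,-1.05,1],
    [0,0.45,0,-4.55,0,-1.05,1],
    [0,0.45,0,-4.55,0,-1.05,1],
  ],
)

```text
time_s: 8.05
tcp_pos: [0.4683, -0.0643, 0.1748]
ee_rot: [[0.247, -0.963, 0.111], [-0.874, -0.271, -0.403], [0.418, 0.002, -0.908]]
wrist_force: [-0.6, -2.0, -3.2]
gripper_width: 0.131
gripper_force: 30.0
```

```bash
python3 plan.py 50,-20,59 58,-20,59
python3 - <<'E'
from h import *
s=sense(); print(s['joints'].round(1),s['gripper_width'])
E
```

```text
[ 0.4683 -0.0643  0.1748] [-0.6 -2.  -3.2] 8.05
50,-20,59 [0.002, 0.005, 0.002, -0.139, 0.025, -0.28]
58,-20,59 [0.002, 0.145, 0.002, -1.639, 0.024, -0.958]
[ 24.1   9.4 -43.5  34.7 -46.6 -34.7] 0.13134644204615473
```

>>> arm_command(
  deltas=[
    [0,0.07,0,-0.8,0,-0.6,1],
    [0,0.145,0,-1.64,0,-0.96,1],
    [0,0.145,0,-1.64,0,-0.96,1],
    [0,0.145,0,-1.64,0,-0.96,1],
    [0,0.145,0,-1.64,0,-0.96,1],
    [0,0.145,0,-1.64,0,-0.96,1],
  ],
)

```text
time_s: 8.55
tcp_pos: [0.4641, -0.0466, 0.1773]
ee_rot: [[0.224, -0.963, 0.147], [-0.808, -0.268, -0.524], [0.544, -0.002, -0.839]]
wrist_force: [-0.3, -2.9, -3.7]
gripper_width: 0.138
gripper_force: 30.0
```

```bash
python3 plan.py 58,-20,59
python3 - <<'E'
from h import *
s=sense(); print(s['joints'].round(1),s['gripper_width'],s['moment'])
c=snap('wrist','q'); b=snap('side','q2'); a=snap('scene','q3')
# project predicted cap-floor points of scoop into views: nose, floor mid
t=np.radians(58)
def W(x,z,y=0): # scoop coords -> world; nose at box(-20,59)
    dx,dz=(x-.04),z; return box2w(-.02+dx*np.cos(t)+dz*np.sin(t),y,.059-dx*np.sin(t)+dz*np.cos(t))
for P in [(.04,.0),(0,.0125),(-.03,.0125),(-.04,.034),(-.052,.068)]: print(P,W(*P).round(3),proj(c,W(*P))[0].round(),proj(b,W(*P))[0].round())
E
```

```text
[ 0.4641 -0.0466  0.1773] [-0.3 -2.9 -3.7] 8.55
58,-20,59 [-0.0, 0.0, -0.003, -0.09, 0.101, 0.012]
[ 29.3  10.3 -47.5  43.6 -50.1 -47.7] 0.13807555665567184 [ 1.17105174  0.64328151 -0.02855907]
(0.04, 0.0) [ 0.465 -0.055  0.059] [256. 250.] [255. 231.]
(0, 0.0125) [ 0.468 -0.065  0.1  ] [256. 236.] [255. 220.]
(-0.03, 0.0125) [ 0.473 -0.08   0.125] [257. 214.] [255. 209.]
(-0.04, 0.034) [ 0.469 -0.068  0.145] [257. 226.] [254. 209.]
(-0.052, 0.068) [ 0.463 -0.046  0.173] [257. 256.] [253. 210.]
```

>>> arm_command(
  deltas=[
    [0,-0.05,0,0,0,0,1],
    [0,0.02,0,0,0,0,1],
    [0,-0.05,0,0,0,0,1],
    [0,0.02,0,0,0,0,1],
    [0,0,0,0,0,0,1],
    [0,0,0,0,0,0,1],
    [0,0,0,0,0,0,1],
    [0,0,0,0,0,0,1],
  ],
)

```text
time_s: 9.37
tcp_pos: [0.4645, -0.0457, 0.1777]
ee_rot: [[0.226, -0.963, 0.15], [-0.807, -0.271, -0.525], [0.546, -0.003, -0.838]]
wrist_force: [1.4, -1.2, -3.2]
gripper_width: 0.135
gripper_force: 30.0
```

```bash
python3 plan.py 58,-20,59 50,-20,59 40,-22,60 30,-26,62 20,-32,65 10,-42,68 0,-55,70 0,-80,74 0,-100,90
python3 - <<'E'
from h import *
b=load('q2');c=snap('side','r')
d=cv2.absdiff(b['pixels'],c['pixels']).max(2)[190:235,235:275]; print((d>40).sum())
E
```

```text
[ 0.4645 -0.0457  0.1777] [ 1.4 -1.2 -3.2] 9.3667
58,-20,59 [-0.002, -0.002, -0.001, -0.051, 0.163, 0.093]
50,-20,59 [-0.003, -0.141, -0.001, 1.334, 0.164, 0.983]
40,-22,60 [-0.003, -0.316, -0.0, 3.092, 0.166, 2.377]
30,-26,62 [-0.003, -0.491, -0.0, 4.811, 0.168, 4.042]
20,-32,65 [-0.003, -0.665, -0.0, 6.452, 0.171, 5.93]
10,-42,68 [-0.003, -0.84, 0.0, 8.098, 0.176, 8.178]
0,-55,70 [-0.003, -1.014, 0.0, 9.593, 0.181, 10.756]
0,-80,74 [-0.003, -1.014, 0.0, 11.905, 0.181, 11.787]
0,-100,90 [-0.003, -1.014, 0.0, 14.455, 0.178, 11.539]
4
```

>>> arm_command(
  deltas=[
    [0,-0.07,0,0.66,0,0.5,1],
    [0,-0.141,0,1.33,0,0.98,1],
    [0,-0.23,0,2.2,0,1.65,1],
    [0,-0.316,0,3.1,0,2.38,1],
    [0,-0.4,0,3.95,0,3.2,1],
    [0,-0.491,0,4.8,0,4.04,1],
    [0,-0.58,0,5.65,0,4.97,1],
    [0,-0.665,0,6.45,0,5.93,1],
  ],
)

```text
time_s: 10.08
tcp_pos: [0.4897, -0.1293, 0.1644]
ee_rot: [[0.273, -0.962, -0.018], [-0.958, -0.273, 0.088], [-0.089, -0.007, -0.996]]
wrist_force: [0.1, -2.0, -1.7]
gripper_width: 0.129
gripper_force: 30.0
```

```bash
python3 plan.py 20,-32,65 10,-42,68 0,-55,70 0,-80,74 0,-100,90
```

```text
[ 0.4897 -0.1293  0.1644] [ 0.1 -2.  -1.7] 10.0833
20,-32,65 [-0.007, 0.002, 0.003, -0.084, 0.324, 0.12]
10,-42,68 [-0.006, -0.173, 0.004, 2.601, 0.338, 0.868]
0,-55,70 [-0.006, -0.347, 0.005, 5.37, 0.355, 1.969]
0,-80,74 [-0.006, -0.347, 0.005, 7.824, 0.359, 1.347]
0,-100,90 [-0.006, -0.347, 0.005, 9.674, 0.354, -0.425]
```

>>> arm_command(
  deltas=[
    [0,-0.09,0,1.3,0.1,0.4,1],
    [0,-0.173,0,2.6,0.2,0.87,1],
    [0,-0.26,0,4.0,0.2,1.4,1],
    [0,-0.347,0,5.37,0.2,1.97,1],
    [0,-0.347,0,6.6,0.2,1.65,1],
    [0,-0.347,0,7.8,0.2,1.35,1],
    [0,-0.347,0,9.65,0.2,-0.4,1],
    [0,-0.347,0,9.65,0.2,-0.4,1],
  ],
)

```text
time_s: 10.75
tcp_pos: [0.5145, -0.2256, 0.1617]
ee_rot: [[0.25, -0.962, -0.107], [-0.876, -0.272, 0.399], [-0.413, -0.006, -0.911]]
wrist_force: [0.5, -0.4, -0.5]
gripper_width: 0.137
gripper_force: 30.0
```

>>> arm_command(
  deltas=[
    [0,0,0,0,0,0,1],
    [0,0,0,0,0,0,1],
    [0,0,0,0,0,0,1],
  ],
)

```text
time_s: 11.0
tcp_pos: [0.5118, -0.2209, 0.159]
ee_rot: [[0.248, -0.962, -0.113], [-0.873, -0.273, 0.405], [-0.42, -0.002, -0.907]]
wrist_force: [-0.5, 0.0, -1.1]
gripper_width: 0.134
gripper_force: 30.0
```

```bash
python3 plan.py 0,-100,90
python3 - <<'E'
from h import *
f=[]
for i in range(4):
    capture('side'); f.append(sense()['wrist_force'][2])
print(np.round(f,2))
b=snap('side','s'); g=load('i')
# compare interior patch: bright cap pixels on scoop floor
s=sense(); T=s['tcp_pos']; r=np.radians(BY); F=np.array([np.cos(r),np.sin(r),0]);L=np.array([-F[1],F[0],0]);U=np.array([0,0,1])
def patch(c,T):
    q=[T+F*x+L*y+U*z for x,y,z in[(.02,-.026,-.05),(.02,.026,-.05),(.09,.026,-.05),(.09,-.026,-.05)]]
    H=cv2.getPerspectiveTransform(proj(c,q).astype(np.float32),np.float32([[0,0],[23,0],[23,31],[0,31]]))
    return cv2.cvtColor(cv2.warpPerspective(c['pixels'],H,(24,32)),cv2.COLOR_BGR2GRAY)
A=patch(g,np.array([.5014,-.2156,.1458]));B=patch(b,T)
for n,P in(('with',A),('now',B)): print(n,P.std().round(1),P.max()); print(P[::2,::2])
E
```

```text
[ 0.5118 -0.2209  0.159 ] [-0.5  0.  -1.1] 11.0
0,-100,90 [-0.001, -0.002, 0.003, 0.194, -0.024, -0.2]
[-2.09 -1.62 -1.7  -0.8 ]
with 11.9 108
[[ 57  60  59  60  61  58  58  58  63  60  60  59]
 [ 56  59  60  60  60  63  58  62  59  61  60  59]
 [ 56  58  58  58  60  62  59  60  61  63  63  62]
 [ 65  64  64  66  64  63  65  66  66  65  66  63]
 [ 68  70  77  83  76  71  71  69  67  68  75  69]
 [ 67  80  84  90  84  80  77  68  69  78  91  84]
 [ 70  92  92  79  82  89  86  82  85  83  81  88]
 [ 73  92  80  76  87  86  91  90  93  84  77  82]
 [ 77  91  73  69  73  78  93  90  89  81  75  74]
 [ 87  92  82  63  66  82  93  92  90  73  68  63]
 [ 80  89  90  82  80  82 104  99  87  80  72  75]
 [ 75  90  90  93  89  86  94  97  83  87  89  88]
 [ 73  90  92  92  94  92  81  87  81  89  92  89]
 [ 76  91  89  93  89  80  74  79  78  89  92  88]
 [ 83  91  91  90  89  72  64  70  82  90  90  86]
 [ 93  90  90  91  89  81  77  80  86  90  89  89]]
now 13.1 96
[[57 63 60 57 57 58 60 57 59 60 61 57]
 [54 59 58 58 58 57 59 57 63 57 60 56]
 [57 61 61 60 62 63 62 63 59 62 61 62]
 [61 67 66 67 69 70 66 68 68 67 66 67]
 [65 72 70 71 69 70 68 68 68 69 66 69]
 [66 74 81 78 74 72 70 69 69 73 69 69]
 [71 83 90 92 90 88 79 76 79 79 76 77]
 [73 92 93 92 94 92 92 90 91 91 90 88]
 [73 92 94 93 93 91 92 92 92 93 93 90]
 [74 93 93 92 95 91 93 91 90 94 91 88]
 [78 94 93 92 91 90 93 92 90 93 91 90]
 [76 93 91 92 91 90 93 90 92 91 94 90]
 [69 93 92 93 92 90 93 92 90 90 92 90]
 [74 90 92 91 90 90 91 91 91 93 92 89]
 [78 90 92 91 91 92 91 91 90 92 93 91]
 [83 92 92 93 91 93 89 91 89 90 92 89]]
```

Scoop is empty. Back to the mat.

Run:
```python
from h import *
R=rot(86,-25);print(row([.4165,-.3600,.162],R))
```

```text
[0.144, -0.002, 0.314, 9.572, 12.962, -4.829]
```

>>> arm_command(
  deltas=[
    [0.01,0,0.03,0.8,1.1,-0.4,1],
    [0.03,0,0.07,2.2,3.0,-1.1,1],
    [0.06,0,0.13,4.0,5.5,-2.0,1],
    [0.09,0,0.2,6.0,8.2,-3.0,1],
    [0.115,0,0.25,7.7,10.4,-3.9,1],
    [0.135,0,0.295,9.0,12.2,-4.55,1],
    [0.144,0,0.314,9.57,12.96,-4.83,1],
    [0.144,0,0.314,9.57,12.96,-4.83,1],
  ],
)

```text
time_s: 11.92
tcp_pos: [0.4146, -0.3625, 0.162]
ee_rot: [[-0.068, -0.997, 0.031], [-0.905, 0.075, 0.419], [-0.421, -0.0, -0.907]]
wrist_force: [0.5, 0.6, -1.2]
gripper_width: 0.136
gripper_force: 30.0
```

>>> arm_command(
  deltas=[
    [0,0,0,0,0,0,1],
    [0,0,0,0,0,0,1],
  ],
)

```text
time_s: 12.08
tcp_pos: [0.4169, -0.3598, 0.1619]
ee_rot: [[-0.063, -0.998, 0.03], [-0.905, 0.07, 0.42], [-0.421, -0.001, -0.907]]
wrist_force: [0.1, -0.4, -0.9]
gripper_width: 0.135
gripper_force: 30.0
```

Run:
```python
from h import *
R=rot(86,-25);s=sense();print(s['tcp_pos'],s['wrist_force'])
for z in(.162,.12,.09,.078,.074): print(z,row([.4165,-.3600,z],R))
```

```text
[ 0.41691893 -0.35980483  0.16191412] [ 0.06756462 -0.43179607 -0.92599792]
0.162 [-0.0, -0.001, 0.0, 0.017, 0.04, -0.017]
0.12 [-0.0, -0.001, 0.0, 1.787, 0.043, 3.792]
0.09 [-0.0, -0.001, 0.0, 3.051, 0.045, 6.512]
0.078 [-0.0, -0.001, 0.0, 3.556, 0.045, 7.601]
0.074 [-0.0, -0.001, 0.0, 3.725, 0.046, 7.963]
```

>>> arm_command(
  deltas=[
    [0,0,0,0.6,0,1.3,1],
    [0,0,0,1.4,0,3.0,1],
    [0,0,0,2.2,0,4.7,1],
    [0,0,0,2.8,0,6.0,1],
    [0,0,0,3.2,0,6.9,1],
    [0,0,0,3.45,0,7.4,1],
    [0,0,0,3.55,0,7.6,1],
    [0,0,0,3.55,0,7.6,1],
  ],
)

```text
time_s: 12.75
tcp_pos: [0.4169, -0.3601, 0.0785]
ee_rot: [[-0.063, -0.998, 0.03], [-0.905, 0.069, 0.421], [-0.422, -0.0, -0.907]]
wrist_force: [-0.4, -0.5, -0.9]
gripper_width: 0.135
gripper_force: 30.0
```

>>> arm_command(
  deltas=[
    [0,0,0,0.09,0,0.18,1],
    [0,0,0,0.18,0,0.36,1],
    [0,0,0,0.18,0,0.36,1],
  ],
)

```text
time_s: 13.0
tcp_pos: [0.4171, -0.3623, 0.0758]
ee_rot: [[-0.062, -0.998, 0.032], [-0.906, 0.07, 0.417], [-0.418, -0.003, -0.908]]
wrist_force: [-0.9, -2.1, 4.6]
gripper_width: 0.138
gripper_force: 30.0
```

>>> arm_command(
  deltas=[
    [0,0,0,0,0,0,0.8],
    [0,0,0,0,0,0,0.6],
    [0,0,0,0,0,0,0.3],
    [0,0,0,0,0,0,0.1],
    [0,0,0,0,0,0,0.1],
    [0,0,0,0,0,0,0.1],
    [0,0,0,0,0,0,0.1],
  ],
)

```text
time_s: 13.58
tcp_pos: [0.4165, -0.3606, 0.0739]
ee_rot: [[-0.064, -0.998, 0.03], [-0.905, 0.07, 0.42], [-0.421, -0.0, -0.907]]
wrist_force: [-0.4, 0.4, 0.9]
gripper_width: 0.426
gripper_force: 0.0
```

>>> arm_command(
  deltas=[
    [0,0,0,0,0,-1,0.1],
    [0,0,0,0,0,-3,0.1],
    [0,0,0,0,0,-6,0.1],
    [0,0,0,0,0,-9,0.1],
    [0,0,0,0,0,-12,0.1],
    [0,0,0,0,0,-15,0.1],
    [0,0,0,0,0,-17,0.1],
    [0,0,0,0,0,-17,0.1],
  ],
)

```text
time_s: 14.25
tcp_pos: [0.4121, -0.4356, 0.2337]
ee_rot: [[-0.062, -0.997, 0.036], [-0.908, 0.071, 0.412], [-0.413, -0.007, -0.911]]
wrist_force: [0.2, -0.5, 0.7]
gripper_width: 0.45
gripper_force: 0.0
```

Run:
```python
from h import *
s=sense();print(s['tcp_pos'],s['wrist_force'],s['gripper_width'])
a=load('a');c=snap('scene','t'); b=load('b'); d=snap('side','u')
for n,x,y in(('scene',a,c),('side',b,d)):
    # scoop region comparison via ECC shift
    r=np.s_[158:210,265:325]
    D=cv2.absdiff(x['pixels'],y['pixels']).max(2); print(n,'scoop',D[r].mean().round(1),'box',D[205:272,215:275].mean().round(1))
    P=cv2.phaseCorrelate(cv2.cvtColor(x['pixels'],6)[r].astype(np.float32),cv2.cvtColor(y['pixels'],6)[r].astype(np.float32),cv2.createHanningWindow((60,52),cv2.CV_32F)); print(P)
# shadow changes aside: dark grip top position
cv2.imwrite('pics/v.png',np.hstack([cv2.resize(z['pixels'][140:275,210:330],(400,450),interpolation=cv2.INTER_CUBIC) for z in(c,d)]))
```

```text
[ 0.41211579 -0.43563728  0.23371544] [ 0.24361638 -0.5254666   0.65054887] 0.4501352024713868
scene scoop 36.6 box 6.5
((-0.20346592152212395, -0.3446351047099405), 0.6407349239160985)
side scoop 33.6 box 5.8
((-0.1487966948884356, -0.6552124631686986), 0.7221816522103769)
```

```bash
python3 -c "
from h import *
print(finish_job())"
```

```text
the job is handed in; nothing more can be done
None
```

The job is handed in: the caps were tipped through the flap, the scoop checked empty afterwards, and it is back within a pixel or so of its starting spot on the mat; I did not see the caps inside the box or the shut flap directly, because the cameras face the box's back.

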